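# Grip a carton bundle in the bundling clamp for strapping

### The job

Stand the bundle of flat-folded cartons on the clamp's wooden base, squarely between the steel stop and the jaw with its long side along the clamp, and let go of it. Then work the clamp with its ratchet trigger alone (do not push the jaw by hand): pump until the jaw's rubber pad holds the bundle against the stop and the sprung pad is pushed about half-way in, without crushing the bundle. Finish while still holding the trigger squeezed, so that the grip stays on for strapping, and leave the other things on the bench alone.

Things in the scene. Friction and masses are not known exactly. Their poses are not given: they have to be found in the camera images.
- clamp: The bundling clamp, screwed down. Origin: centre of the underside of its plywood base (90 x 400 x 12 mm thick); z up, y along the clamp from the steel stop (-y end) to the squeeze grip (+y end). The bundle stands on the base (z = 12 mm) against the stop, centred at x = 0. A grey housing (44 mm wide, y = 75 to 165 mm, top at z = 66 mm) carries the squeeze grip on top.
- stop_face (a point): Centre of the steel stop's inner face (clamp x = 0, y = -173 mm), 42 mm above the bench, the height of the loaded bundle's middle. The stop is a plate 80 mm wide, its top 80 mm above the bench.
- handle_mid (a point): Middle of the squeeze grip's fixed black handle, an upright plate 34 mm wide and 10 mm thick along the clamp (y = 96 to 106 mm), 102 mm above the bench, its top at 132 mm. The steel trigger stands behind it (+y). Squeeze both together from above, or push the trigger towards the handle.
- trigger_mid (a point): Middle of the upright steel trigger plate, 102 mm above the bench; 26 mm wide, 10 mm thick along the clamp, top 126 mm above the bench; moves with the trigger. At rest its centre lies 34 mm behind (+y) the handle's centre (44 mm over both outer faces), fully squeezed 14 mm (24 mm over both).
- trigger (a joint): Trigger travel in m, 0 = released, 0.020 = fully squeezed (clamp -y). A 4 to 6 N spring returns it. Squeezing carries the toothed bar along one to one after up to 8 mm idle travel; going back it clicks over the teeth (8 mm pitch): 12 to 20 mm of jaw travel a full pump, mostly 16. Let it come back fully between pumps. Takes about 10 N to move the jaw, about 20 N with the pad half in.
- jaw (a joint): Travel of jaw and toothed bar (along y through the housing, top at z = 49 mm) in m; grows as the jaw nears the stop (clamp -y), 0.095 at most. Only friction (5 N) holds the bar when the trigger is let go: the pad's spring then pushes it back until the pad is about 3 mm in, so the full grip lasts only while the trigger is held.
- pad (a joint): How far the jaw's sprung pad is pushed in, in m: 0 = free, 0.020 = fully in, 0.010 = half-way, the proper grip. Spring: 2 N at the start plus 1 N per mm. More than 0.0175 crushes the bundle.
- pad_face (a point): Centre of the rubber pad's front face (40 x 40 mm, facing the stop), 42 mm above the bench. Behind the pad two rods and a 20 mm gap to the jaw's steel plate (44 mm wide, top 62 mm above the bench) show how far it is pushed in. At the start the pad is 118 to 148 mm from the stop.
- bundle_center (a point): Centre of the bundle of flat-folded cardboard cartons: a stiff block 50 mm (its x, the grasp width) by 80 mm (its y, the stacking direction, to lie along the clamp) by 60 mm high, 0.18 kg, standing upright on the bench; either end may face the stop.
- tape_roll: Bystander: a cardboard roll, 90 mm across, 48 mm high, origin under its centre. Leave it.
- tub: Bystander: a white tub with a black lid, 72 mm across, 85 mm high, origin under its centre. Leave it.
- scanner: Bystander: a hand scanner lying down, about 45 x 160 x 30 mm, origin under its head. Leave it.
There are look-alikes about, which are no part of the job. Leave any purple look-alike of the part that bears bundle_center alone.

How it is judged:
On the way, in this order (a step that is already met when the one before it is completed fails the run):
1. the bundle stands on the clamp's base between stop and jaw, let go (z of bundle_center in the frame of clamp between 0.037 and 0.047 m and x of bundle_center in the frame of clamp between -0.015 and 0.015 m and y of bundle_center in the frame of clamp between -0.14 and -0.07 m and angle between the y axis of bundle_center and the y axis of clamp, either way round below 0.17 rad and contact force between the fingers and bundle below 0.1 N), for 0.2 s.
2. the trigger, squeezed by the fingers, has driven the pad against the bundle (contact force between pad and bundle above 1 N and contact force between the fingers and trigger above 2 N and value of joint trigger above 0.001 m), for 0.1 s.
At the end, for the whole second after the job is handed in: The fingers still hold the trigger squeezed (over 4 N); the sprung pad presses the bundle and is 6 to 14.5 mm in; the bundle stands upright on the base, against the stop (within 4 mm), within 15 mm of the clamp's middle line and 0.1 rad of square, not touched by the fingers (value of joint pad between 0.006 and 0.0145 m and contact force between pad and bundle above 5 N and contact force between the fingers and trigger above 4 N and value of joint trigger above 0.001 m and y of bundle_center in the frame of clamp below -0.129 m and x of bundle_center in the frame of clamp between -0.015 and 0.015 m and z of bundle_center in the frame of clamp between 0.037 and 0.047 m and angle between the y axis of bundle_center and the y axis of clamp, either way round below 0.1 rad and angle between bundle_center's own z axis and vertical below 0.1 rad and contact force between the fingers and bundle below 0.1 N and linear speed of bundle below 0.01 m/s); the arm keeps its last pose, push and grip.
It fails at once if the bundle is crushed: the pad is pushed in more than 17.5 mm (value of joint pad above 0.0175 m).
It fails at once if the jaw, its bar or its pad is pushed by hand (contact force between the arm and jaw above 3 N).
It fails at once if the jaw, its bar or its pad is pushed with the fingers (contact force between the fingers and jaw above 3 N).
It fails at once if a bystander is moved more than 30 mm (distance of any of tape_roll, tub, scanner from where it was at the start of the episode above 0.03 m).
It also fails if it takes over 61 s, if anything falls off the work surface, if the arm or the gripper's body presses on something with over 40 N, if the wrist force passes 120 N, or if a joint passes its speed limit or range.

### The arm

A 7-joint arm with a two-finger parallel gripper is mounted at the origin on the work surface. World frame = base frame: x ahead of the robot, y to its left, z up, the work surface at z = 0. Lengths are in m, angles in rad, forces in N, time in s.
With the tool pointing down it reaches from about 0.425 to 0.925 m from the base axis. Payload 6.8 kg.
Tool frame: the origin (TCP) lies at the centre of the arm's flange, where the gripper is bolted on; the fingertips stand 173 mm ahead of it and the grasp point (between the pads) lies 155 mm ahead of it (r.hold_point_z is the distance from the TCP to the grasp point, in m); z points along the fingers, x is the direction in which the jaws open and shut, and the axes are right-handed (so a half turn about z gives the same grasp; the last joint's range is limited). The gripper opens to 85 mm and grips with 20 to 120 N. Pads are 22 mm wide; open, the fingers measure 114 mm over their backs; the gripper's body (76 mm by 85 mm) begins 54 mm behind the grasp point. The pads swing forward as they close: fully open they stand 13 mm farther back than shut.
Start: joints at [-1.365, 0.477, 0.022, 1.555, -0.011, 1.109, -0.083], TCP at [0.208, 0.642, 0.405] pointing down, gripper open.
Joint ranges: [-2.96, 2.96], [-0.34, 2.1], [-1.41, 1.46], [0.24, 2.44], [-1.37, 4.51], [0.17, 1.92], [-2.96, 2.96]. Speed limits (rad/s): [2.39, 2.39, 3.14, 3.14, 3.14, 3.14, 3.14].

### API

Orientations are given as a rotation vector (axis times angle).
In Python, from bench import r gives the robot as it stands.
- The arm moves only by the tool apply_moves, never from a script. Its arguments are lists of equal length, an entry for each row: "dp": the shift along the tool's x, y, z scaled (see below), a list of three; "twist": the turn, a rotation vector about the tool's x, y, z scaled (see below), a list of three; "jaw": the closure in counts, from 0 (fully open) to 255 (shut). In form: {"dp": [[x, y, z], ...], "twist": [[rx, ry, rz], ...], "jaw": [jaw, ...]}. A call has 1 to 20 rows; each row shifts and turns the pose as measured when the row begins, along the tool's axes as they then stand; what a row does not reach is not made up. The controller multiplies each number of a shift by 12 cm and each number of a turn by 120 degrees. A row lasts 1/10 s, in which the tool goes at most 50 mm and 8.59 degrees, less where a joint would pass 70% of its speed; a pose out of reach is approached as far as the arm can. A call with a number of a shift or a turn outside -1 to 1 is refused whole. A call with a gripper value outside its range is refused whole. The fingers move at their own pace and stop on an object; "grip_force" is the grip in N (left out, the last holds). Time passes only in rows, so rows that do not move let the fingers close. It gives the time, the measured TCP pose, the force and the opening at its end, in the units of the state.
- r.get_obs(): the state, without advancing time (a new reading comes with each control period).
- r.grab_frame(name): name is "scene" or "top" or "wrist"; returns a dict with "color" (400x640x3 uint8, red, green, blue), "z_map" (400x640 float32, m along the optical axis (not along the pixel's ray), 0 where there is no reading), "intrinsics" (3x3 intrinsics, pixels), "R" (3x3) and "t" (3): a world point X has camera coordinates R X + t; the wrist camera has in their place "hand_eye" (4x4, takes a point from camera to tool coordinates, whose origin is the TCP and whose axes are the tool frame's). Camera axes: x right, y down, z forward; pixel columns grow to the right and rows downward; lengths in m; the calibration is good to about 2 mm. The wrist camera is an equidistant fisheye: a pixel r from the principal point sees the ray r / f radians off the axis. A picture is of the moment at which its call begins: read the wrist's pose just before it.
- r.hand_in(): hands the job in, once; it reports no verdict.
The state is a dict: "clock": time; "joints": joint angles; "qvel": joint speeds; "tau": joint torques, N m; "tcp_pos": TCP position; "orientation": TCP orientation; "contact_force": force on the tool from outside, world axes, zero at the start; "moment": the same for the moment, N m; "grip_width": finger opening in m.
Only numpy, scipy, OpenCV 4.12 (cv2) and the standard library are available. Lean on these libraries where they do the work, as an engineer would, in place of code of your own. Each camera call takes 0.05 s, during which the arm holds its last target.

## Working session

There is one attempt and no reset: what is moved stays moved. The work goes in short steps, Python scripts to look and compute and a tool call to move; the robot and the scene stay as the last step left them, time stands still between calls to the robot, and variables do not carry over. Pictures are saved under pics/ and viewed, and the job is handed in when it is done.

Besides the shell and the picture viewer there is one more tool, called after "Emit:" by a JSON object that holds its "fn" and its "kwargs". apply_moves: Moves the arm, as the interface text tells. Shifts and turns lie within -1 to 1; 1 stands for 12 cm of shift or 120 degrees of turn. Its arguments: {"type":"object","properties":{"dp":{"type":"array"},"twist":{"type":"array"},"jaw":{"type":"array"},"grip_force":{"type":"number"}},"required":["dp","twist","jaw"]}

```bash
ls; mkdir -p pics
cat > h.py <<'E'
import numpy as np, cv2
from bench import r
from scipy.spatial.transform import Rotation as Ro
def save(name,img): cv2.imwrite('pics/'+name+'.png',cv2.cvtColor(img,cv2.COLOR_RGB2BGR))
def pts(f):
    K=f['intrinsics'];z=f['z_map'];v,u=np.mgrid[:z.shape[0],:z.shape[1]]
    c=np.stack([(u-K[0,2])/K[0,0]*z,(v-K[1,2])/K[1,1]*z,z],-1)
    return (c-f['t'])@f['R']
def st():
    o=r.get_obs(); R=Ro.from_rotvec(o['orientation']).as_matrix()
    return o,R
E
python3 - <<'E'
from h import *
o,R=st();print(o['clock'],o['tcp_pos'],R.round(3))
for n in('scene','top'):
    f=r.grab_frame(n);save(n+'0',f['color']);np.savez('pics/'+n+'0.npz',**f);print(f['intrinsics'],-f['R'].T@f['t'])
print(r.get_obs()['clock'])
E
```

```text
pics
0.0 [0.20825548 0.64176155 0.40370623] [[ 0.309  0.951 -0.   ]
 [ 0.951 -0.309 -0.002]
 [-0.002  0.    -1.   ]]
[[446.59309332   0.         324.27376775]
 [  0.         446.59309332 194.06446667]
 [  0.           0.           1.        ]] [ 0.93702777 -0.36881583  0.97641721]
[[374.79351823   0.         321.01853145]
 [  0.         374.79351823 199.0286383 ]
 [  0.           0.           1.        ]] [ 0.40971449 -0.03548155  1.01944321]
0.1
```

View pics/scene0.png

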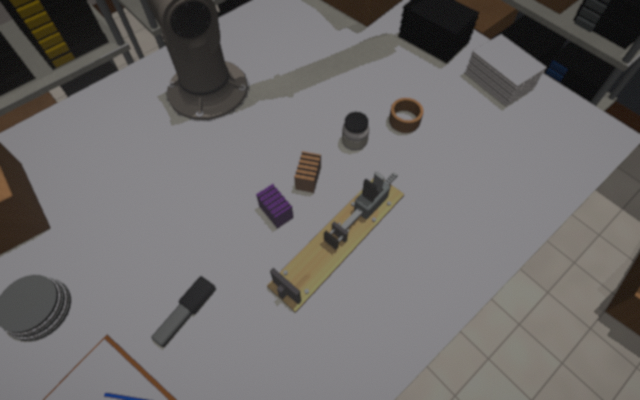

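View pics/top0.png

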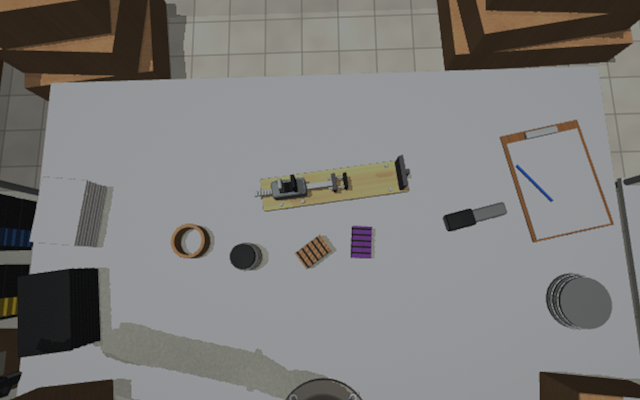

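Candidates for the bundle in the top view are the brown striped block (314,251), the purple striped block (361,242, the look-alike) and the white paper stack (75,212, too large). I choose the brown one. Next I'll check it in a crop and measure it.

Run:
```python
from h import *
f=dict(np.load('pics/top0.npz'));P=pts(f);c=f['color']
a=cv2.resize(c[140:280,230:420],None,fx=4,fy=4,interpolation=cv2.INTER_CUBIC);save('crop0',a[:,:760])
print('table z',P[300,400],P[240,410])
hsv=cv2.cvtColor(c,cv2.COLOR_RGB2HSV)
# bundle: height in 0.05..0.07
m=np.zeros(c.shape[:2],np.uint8);m[225:280,290:340]=((P[225:280,290:340,2]>0.05)).astype(np.uint8)
xy=P[m>0];print('bundle n',len(xy),xy[:,2].mean(),cv2.minAreaRect(xy[:,:2].astype(np.float32)))
# purple
m[:]=0;m[215:265,343:380]=(P[215:265,343:380,2]>0.05)
xy=P[m>0];print('purple',cv2.minAreaRect(xy[:,:2].astype(np.float32)))
# base by yellow color
y=((hsv[...,0]>15)&(hsv[...,0]<35)&(hsv[...,1]>60)&(abs(P[...,2]-0.012)<0.012)).astype(np.uint8)
y[:150]=0;y[220:]=0;y[:,:240]=0;y[:,430:]=0
print('base',y.sum(),P[y>0][:,2].mean(),cv2.minAreaRect(P[y>0][:,:2].astype(np.float32)))
# stop
for nm,(r0,r1,c0,c1,z0,z1) in dict(stop=(145,200,385,420,.06,.09),pad=(165,200,325,352,.05,.075),handle=(165,205,270,315,.11,.14),housing=(165,210,262,315,.055,.075),hi=(165,205,270,315,.08,.14)).items():
    q=P[r0:r1,c0:c1].reshape(-1,3);q=q[(q[:,2]>z0)&(q[:,2]<z1)];print(nm,len(q),q[:,2].max() if len(q) else 0,cv2.minAreaRect(q[:,:2].astype(np.float32)))
for nm,(r0,r1,c0,c1) in dict(tape=(215,265,165,215),tub=(240,275,225,265),scan=(195,235,440,510)).items():
    q=P[r0:r1,c0:c1].reshape(-1,3);q=q[q[:,2]>.012];print(nm,q[:,2].max(),cv2.minAreaRect(q[:,:2].astype(np.float32)))
```

```text
table z [ 0.30705597 -0.20738634  0.00141142] [ 0.46286827 -0.24170736  0.0026385 ]
bundle n 629 0.07992219830201837 ((0.42466601729393005, 0.008532486855983734), (0.07527874410152435, 0.07995883375406265), 35.30640411376953)
purple ((0.4523589611053467, -0.08583301305770874), (0.09379193186759949, 0.09283515065908432), 85.55620574951172)
base 3111 0.013140994793664656 ((0.6165980696678162, -0.03917853534221649), (0.09252388775348663, 0.4000413119792938), 6.649059295654297)
stop 216 0.08454086979953804 ((0.6366212368011475, -0.225225567817688), (0.0789216011762619, 0.02649019844830036), 7.556402206420898)
pad 132 0.06686616094959577 ((0.6162015199661255, -0.0567500963807106), (0.041505083441734314, 0.040003880858421326), 6.7480058670043945)
handle 118 0.13525213826917623 ((0.600631833076477, 0.0757305771112442), (0.032684314996004105, 0.04378607124090195), 7.149760723114014)
housing 442 0.07487741363481984 ((0.6008572578430176, 0.07784483581781387), (0.04380835220217705, 0.08983483910560608), 7.338678359985352)
hi 156 0.13525213826917623 ((0.6005892157554626, 0.07566158473491669), (0.03269362822175026, 0.0438416451215744), 7.333044052124023)
tape 1.0194432077702698 ((0.4621954560279846, 0.17544947564601898), (0.4255756139755249, 0.08871279656887054), 87.80305480957031)
tub 1.0194432077702698 ((0.4274672269821167, 0.09313085675239563), (0.06954890489578247, 0.2564227879047394), 1.2028485536575317)
scan 1.0194432077702698 ((0.4854815900325775, -0.2619495987892151), (0.044742219150066376, 0.47601553797721863), 13.811795234680176)
```

View pics/crop0.png

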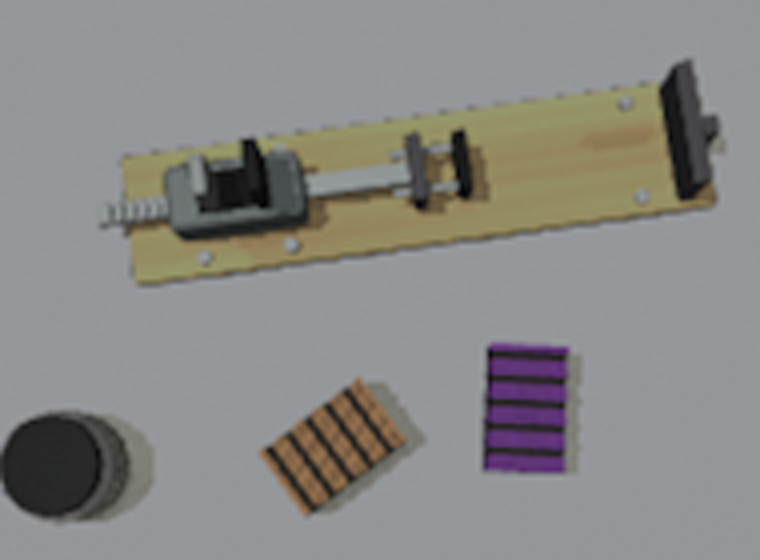

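Run:
```python
from h import *
f=dict(np.load('pics/top0.npz'));P=pts(f);P[f['z_map']<=0]=np.nan
def rect(nm,r0,r1,c0,c1,z0,z1):
    q=P[r0:r1,c0:c1].reshape(-1,3);q=q[(q[:,2]>z0)&(q[:,2]<z1)]
    print(nm,len(q),np.median(q[:,2]).round(4),[np.round(t,4) for t in cv2.minAreaRect(q[:,:2].astype(np.float32))])
rect('bundle',225,280,290,340,.055,.07)
rect('purple',215,265,343,380,.055,.07)
rect('stop',145,200,385,420,.072,.09)
rect('jawall',165,200,325,352,.05,.075)
rect('plate',165,200,325,341,.057,.075)
rect('pad',165,200,341,352,.05,.075)
rect('handle',165,205,270,315,.127,.14)
rect('trig',165,205,270,292,.11,.1275)
rect('tape',215,265,165,215,.03,.06)
rect('tub',240,275,225,265,.075,.1)
rect('scan',195,235,440,510,.012,.05)
f=dict(np.load('pics/scene0.npz'));P=pts(f);P[f['z_map']<=0]=np.nan
rect('S bundle',140,200,285,330,.055,.07)
rect('S stop',260,310,260,305,.07,.09)
rect('S handle',170,210,355,395,.127,.14)
rect('S table',300,330,420,450,-.01,.01)
```

```text
bundle 611 0.0601 [array([0.4353, 0.016 ]), array([0.0493, 0.08  ]), np.float64(35.3064)]
purple 618 0.0602 [array([ 0.4571, -0.1084]), array([0.0494, 0.0799]), np.float64(85.5562)]
stop 162 0.0806 [array([ 0.6358, -0.2184]), array([0.0776, 0.0132]), np.float64(6.454)]
jawall 132 0.0625 [array([ 0.6162, -0.0568]), array([0.0415, 0.04  ]), np.float64(6.748)]
plate 62 0.0625 [array([ 0.6147, -0.0418]), array([0.0409, 0.0096]), np.float64(6.5017)]
pad 65 0.0628 [array([ 0.6185, -0.0715]), array([0.0389, 0.01  ]), np.float64(7.2293)]
handle 72 0.1319 [array([0.5998, 0.0754]), array([0.0328, 0.0431]), np.float64(10.133)]
trig 41 0.1255 [array([0.599 , 0.0926]), array([0.0249, 0.0098]), np.float64(7.333)]
tape 479 0.0478 [array([0.4685, 0.3425]), array([0.089 , 0.0886]), np.float64(37.5593)]
tub 514 0.0858 [array([0.4255, 0.1906]), array([0.061 , 0.0618]), np.float64(13.2754)]
scan 928 0.0286 [array([ 0.5228, -0.4136]), array([0.0447, 0.1637]), np.float64(13.8118)]
S bundle 546 0.059 [array([ 0.4558, -0.0092]), array([0.0518, 0.1472]), np.float64(33.3846)]
S stop 239 0.0794 [array([ 0.6402, -0.2179]), array([0.08  , 0.0129]), np.float64(7.1914)]
S handle 70 0.1307 [array([0.604 , 0.0746]), array([0.0325, 0.0419]), np.float64(12.7794)]
S table 894 0.0 [array([ 0.8911, -0.0061]), array([0.0655, 0.0723]), np.float64(42.2976)]
```

Emit:
{"fn": "apply_moves", "kwargs": {"dp": [[-0.292, 0.227, 0], [-0.292, 0.227, 0], [-0.292, 0.227, 0], [-0.292, 0.227, 0], [-0.292, 0.227, 0], [-0.292, 0.227, 0], [-0.292, 0.227, 0], [-0.292, 0.227, 0], [-0.292, 0.227, 0], [-0.292, 0.227, 0], [-0.292, 0.227, 0], [-0.292, 0.227, 0], [-0.292, 0.227, 0], [-0.292, 0.227, 0], [-0.292, 0.227, 0], [0, 0, 0], [0, 0, 0], [0, 0, 0], [0, 0, 0], [0, 0, 0]], "twist": [[0, 0, 0], [0, 0, 0], [0, 0, 0], [0, 0, 0], [0, 0, 0], [0, 0, 0], [0, 0, 0], [0, 0, 0], [0, 0, 0], [0, 0, 0], [0, 0, 0], [0, 0, 0], [0, 0, 0], [0, 0, 0], [0, 0, 0], [0, 0, 0.0612], [0, 0, 0.0612], [0, 0, 0.0612], [0, 0, 0.0612], [0, 0, 0.0612]], "jaw": [0, 0, 0, 0, 0, 0, 0, 0, 0, 0, 0, 0, 0, 0, 0, 0, 0, 0, 0, 0], "grip_force": 30}}

```text
clock: 2.1
tcp_pos: [0.4389, -0.0127, 0.3993]
orientation: [3.002, 0.918, -0.011]
contact_force: [0.6, 0.1, -0.3]
grip_width: 0.0853
```

```bash
cat >> h.py <<'E'
def go(x,y,z,yaw):
    "delta to TCP target, in tool axes scaled, and yaw twist scaled (vertical tool, yaw=dir of tool x, deg, mod 180)"
    o,R=st();d=np.array([x,y,z])-o['tcp_pos'];c=R.T@d
    cy=np.degrees(np.arctan2(R[1,0],R[0,0]));dy=(yaw-cy+90)%180-90
    # desired rot: z down
    a=np.radians(cy+dy);X=np.array([np.cos(a),np.sin(a),0]);Z=np.array([0,0,-1.]);D=np.stack([X,np.cross(Z,X),Z],1)
    w=Ro.from_matrix(R.T@D).as_rotvec()
    print('t',round(o['clock'],2),'pos',np.round(o['tcp_pos'],4),'yaw',cy.round(2),'w',round(float(o['grip_width']),4),'F',np.round(o['contact_force'],1))
    print('dp scaled',np.round(c/.12,3),'mm',np.round(c*1000,1),'twist scaled',np.round(np.degrees(w)/120,4),'q',np.round(o['joints'],2))
E
python3 - <<'E'
from h import *
go(.436,.016,.30,35.3)
o,R=st();f=r.grab_frame('wrist');save('wrist1',f['color']);np.savez('pics/wrist1.npz',p=o['tcp_pos'],Rt=R,**f);print(f['intrinsics'],f['hand_eye'].round(4))
E
```

```text
t 2.1 pos [ 0.4389 -0.0127  0.3993] yaw 34.0 w 0.0853 F [ 0.6  0.1 -0.3]
dp scaled [ 0.119 -0.212  0.827] mm [ 14.3 -25.5  99.2] twist scaled [ 0.0003  0.0035 -0.0108] q [-0.61  0.08  0.53  2.12 -0.05  0.95  0.54]
[[309.70691629   0.         321.15428055]
 [  0.         309.70691629 201.70321345]
 [  0.           0.           1.        ]] [[ 1.000e+00 -6.000e-04  1.400e-03  5.000e-04]
 [ 1.000e-04  9.488e-01  3.159e-01 -8.240e-02]
 [-1.500e-03 -3.159e-01  9.488e-01  3.090e-02]
 [ 0.000e+00  0.000e+00  0.000e+00  1.000e+00]]
```

View pics/wrist1.png

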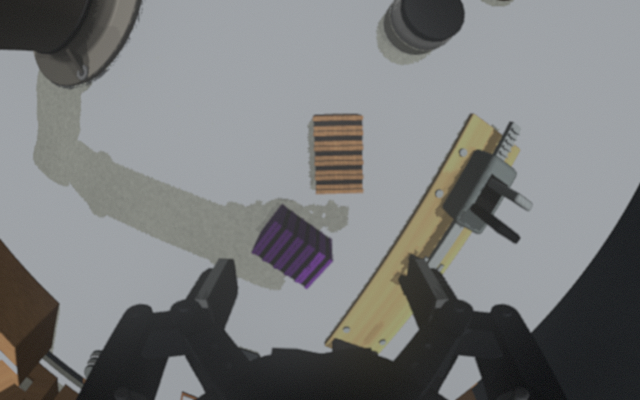

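The wrist view shows the brown bundle at (338,153), aligned with the tool, and the purple one at (293,246). I'll cross-check the bundle's position from this view.

```bash
cat >> h.py <<'E'
def wpts(f,p,R):
    K=f['intrinsics'];z=f['z_map'];v,u=np.mgrid[:z.shape[0],:z.shape[1]].astype(float)
    a=(u-K[0,2])/K[0,0];b=(v-K[1,2])/K[1,1];th=np.hypot(a,b)+1e-9;s=np.tan(np.minimum(th,1.4))/th
    c=np.stack([a*s*z,b*s*z,z],-1);H=f['hand_eye'];P=(c@H[:3,:3].T+H[:3,3])@R.T+p
    P[z<=0]=np.nan;return P
def rect(P,nm,r0,r1,c0,c1,z0,z1):
    q=P[r0:r1,c0:c1].reshape(-1,3);q=q[(q[:,2]>z0)&(q[:,2]<z1)]
    print(nm,len(q),np.median(q[:,2]).round(4),[np.round(t,4) for t in cv2.minAreaRect(q[:,:2].astype(np.float32))])
E
python3 - <<'E'
from h import *
d=dict(np.load('pics/wrist1.npz'));P=wpts(d,d['p'],d['Rt'])
rect(P,'bundle',100,205,300,375,.055,.068)
rect(P,'purple',200,295,245,340,.055,.068)
rect(P,'handle',140,250,450,540,.12,.14)
rect(P,'base',100,350,320,480,.008,.02)
print(P[100,250])
E
```

```text
bundle 3789 0.059 [array([0.4358, 0.0201]), array([0.0506, 0.081 ]), np.float64(35.7218)]
purple 2749 0.0588 [array([ 0.4578, -0.1041]), array([0.0523, 0.0812]), np.float64(86.1733)]
handle 517 0.1275 [array([0.6007, 0.08  ]), array([0.0342, 0.0439]), np.float64(8.6393)]
base 8708 0.012 [array([ 0.5825, -0.0447]), array([0.2068, 0.3618]), np.float64(36.1898)]
[ 0.31839625  0.01069957 -0.00151616]
```

Emit:
{"fn": "apply_moves", "kwargs": {"dp": [[0.06, -0.113, 0.2], [0.06, -0.113, 0.2], [0, 0, 0.35], [0, 0, 0.35], [0, 0, 0.25], [0, 0, 0]], "twist": [[0, 0.002, -0.012], [0, 0, 0], [0, 0, 0], [0, 0, 0], [0, 0, 0], [0, 0, 0]], "jaw": [0, 0, 0, 0, 0, 0]}}

```text
clock: 2.75
tcp_pos: [0.4365, 0.0195, 0.2334]
orientation: [2.986, 0.972, 0.005]
contact_force: [0.3, -0.8, -0.1]
grip_width: 0.0854
```

Run:
```python
from h import *
go(.436,.018,.187,35.5)
o,R=st();f=r.grab_frame('wrist');save('wrist2',f['color']);P=wpts(f,o['tcp_pos'],R)
rect(P,'bundle',0,330,200,450,.05,.066)
```

```text
t 2.75 pos [0.4365 0.0195 0.2334] yaw 36.06 w 0.0854 F [ 0.3 -0.8 -0.1]
dp scaled [-0.012  0.007  0.387] mm [-1.4  0.9 46.4] twist scaled [ 0.0009 -0.0014  0.0047] q [-0.53  0.39  0.41  2.27 -0.3   0.53  0.74]
bundle 12803 0.0588 [array([0.4161, 0.0685]), array([0.0676, 0.1943]), np.float64(21.7264)]
```

View pics/wrist2.png

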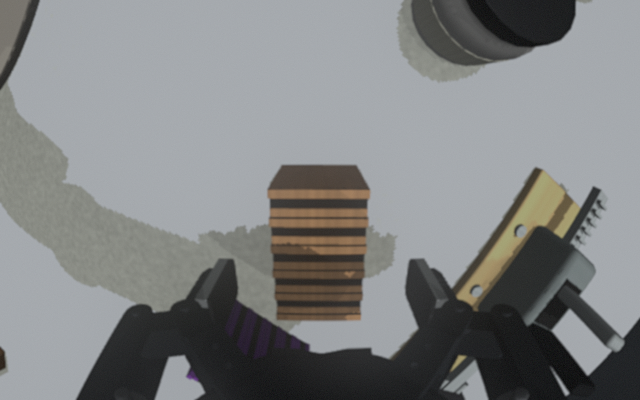

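Emit:
{"fn": "apply_moves", "kwargs": {"dp": [[-0.01, 0.006, 0.2], [0, 0, 0.19], [0, 0, 0], [0, 0, 0], [0, 0, 0], [0, 0, 0], [0, 0, 0], [0, 0, 0]], "twist": [[0, 0, 0.004], [0, 0, 0], [0, 0, 0], [0, 0, 0], [0, 0, 0], [0, 0, 0], [0, 0, 0], [0, 0, 0]], "jaw": [0, 0, 0, 200, 200, 200, 200, 200], "grip_force": 30}}

```text
clock: 3.6
tcp_pos: [0.4418, 0.0186, 0.1977]
orientation: [2.988, 0.966, 0.034]
contact_force: [0.3, 0.9, -2.8]
grip_width: 0.0482
```

Run:
```python
from h import *
go(.436,.018,.30,35.5)
f=r.grab_frame('wrist');save('wrist3',f['color'])
```

```text
t 3.6 pos [0.4418 0.0186 0.1977] yaw 35.82 w 0.0482 F [ 0.3  0.9 -2.8]
dp scaled [-0.025 -0.018 -0.853] mm [  -2.9   -2.1 -102.4] twist scaled [ 0.0035 -0.0097  0.0026] q [-0.46  0.46  0.34  2.27 -0.37  0.43  0.8 ]
```

View pics/wrist3.png

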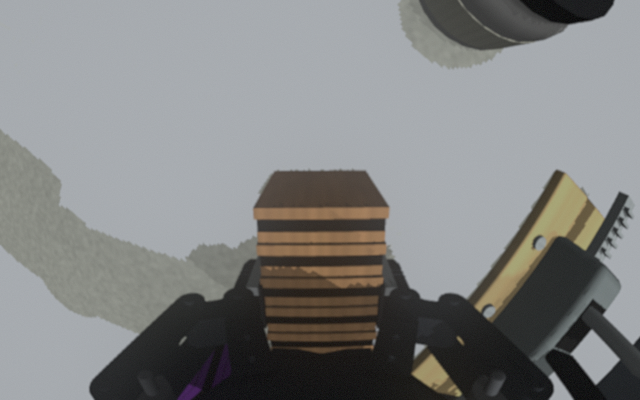

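Emit:
{"fn": "apply_moves", "kwargs": {"dp": [[0, 0, -0.2], [0, 0, -0.35], [0, 0, -0.35], [0, 0, -0.2], [0, 0, 0], [0, 0, 0], [0, 0, 0], [0, 0, 0], [0, 0, 0]], "twist": [[0, 0, 0], [0, 0, 0], [0.003, -0.008, 0], [0, 0, 0.06], [0, 0, 0.06], [0, 0, 0.06], [0, 0, 0.06], [0, 0, 0], [0, 0, 0]], "jaw": [200, 200, 200, 200, 200, 200, 200, 200, 200]}}

```text
clock: 4.55
tcp_pos: [0.4383, 0.018, 0.3349]
orientation: [-3.135, -0.169, -0.001]
contact_force: [-0.1, -0.3, -1.6]
grip_width: 0.0481
```

Run:
```python
from h import *
go(.633,-.162,.33,6.9)
```

```text
t 4.55 pos [0.4383 0.018  0.3349] yaw 6.16 w 0.0481 F [-0.1 -0.3 -1.6]
dp scaled [1.453 1.665 0.038] mm [174.3 199.8   4.6] twist scaled [-0.001  -0.0004 -0.0062] q [-0.74  0.2   0.63  2.2  -0.17  0.79  0.11]
```

Emit:
{"fn": "apply_moves", "kwargs": {"dp": [[0.207, 0.238, 0], [0.207, 0.238, 0], [0.207, 0.238, 0], [0.207, 0.238, 0], [0.207, 0.238, 0], [0.207, 0.238, 0], [0.207, 0.238, 0], [0, 0, 0], [0, 0, 0]], "twist": [[0, 0, -0.006], [0, 0, 0], [0, 0, 0], [0, 0, 0], [0, 0, 0], [0, 0, 0], [0, 0, 0], [0, 0, 0], [0, 0, 0]], "jaw": [200, 200, 200, 200, 200, 200, 200, 200, 200]}}

```text
clock: 5.45
tcp_pos: [0.6427, -0.1621, 0.3266]
orientation: [-3.126, -0.245, 0.016]
contact_force: [-0.1, 0.6, -2.6]
grip_width: 0.0483
```

Run:
```python
from h import *
go(.633,-.162,.25,6.9)
o,R=st();f=r.grab_frame('wrist');save('wrist4',f['color']);P=wpts(f,o['tcp_pos'],R);np.savez('pics/wrist4.npz',p=o['tcp_pos'],Rt=R,**f)
f=r.grab_frame('scene');save('scene4',f['color'][180:330,200:440].repeat(3,0).repeat(3,1))
```

```text
t 5.45 pos [ 0.6427 -0.1621  0.3266] yaw 8.96 w 0.0483 F [-0.1  0.6 -2.6]
dp scaled [-0.074 -0.009  0.639] mm [-8.9 -1.1 76.7] twist scaled [-0.0032  0.0046  0.0171] q [-0.25  0.6   0.58  1.68 -0.38  0.99  0.63]
```

View pics/wrist4.png

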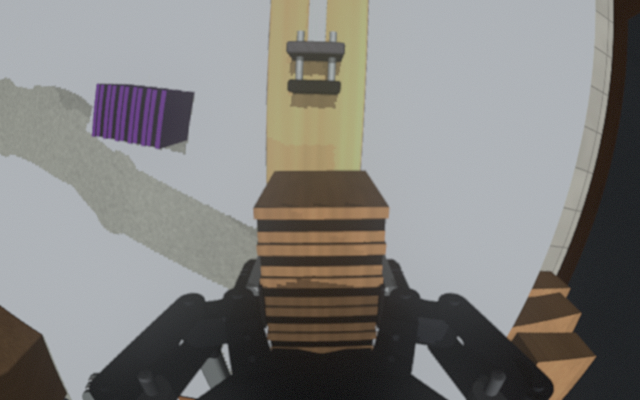

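View pics/scene4.png

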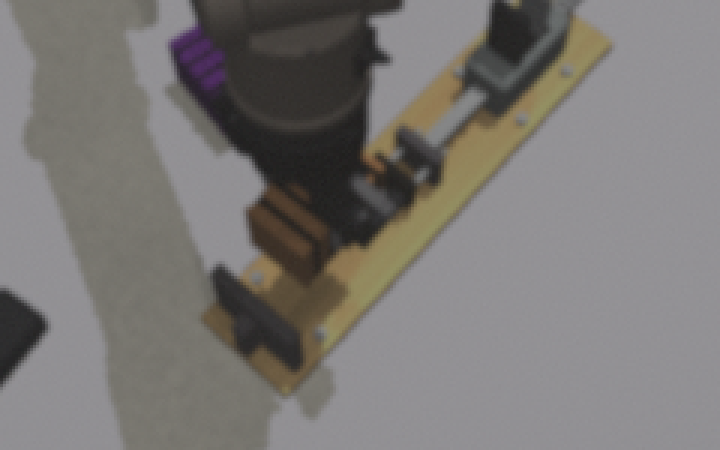

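Run:
```python
from h import *
d=dict(np.load('pics/wrist4.npz'));P=wpts(d,d['p'],d['Rt'])
rect(P,'plate',35,65,280,355,.05,.07)
rect(P,'pad',70,100,280,350,.05,.07)
rect(P,'base',0,165,250,380,.006,.018)
rect(P,'bundletopedge',165,215,250,395,.02,.4)
```

```text
plate 847 0.0616 [array([ 0.6162, -0.0377]), array([0.0436, 0.0111]), np.float64(6.8972)]
pad 664 0.0615 [array([ 0.6201, -0.0676]), array([0.0389, 0.0101]), np.float64(6.9279)]
base 13095 0.0118 [array([ 0.619 , -0.0585]), array([0.0907, 0.1599]), np.float64(7.1296)]
bundletopedge 5165 0.176 [array([ 0.6339, -0.1175]), array([0.0514, 0.0045]), np.float64(8.6222)]
```

Emit:
{"fn": "apply_moves", "kwargs": {"dp": [[-0.077, -0.005, 0], [0, 0, 0], [0, 0, 0.3], [0, 0, 0.3], [0, 0, 0.2], [0, 0, 0]], "twist": [[-0.003, 0.004, 0.016], [0, 0, 0], [0, 0, 0], [0, 0, 0], [0, 0, 0], [0, 0, 0]], "jaw": [200, 200, 200, 200, 200, 200]}}

```text
clock: 6.15
tcp_pos: [0.6304, -0.1576, 0.2313]
orientation: [-3.132, -0.198, -0.006]
contact_force: [-0.1, 0.7, -2.6]
grip_width: 0.0483
```

Run:
```python
from h import *
go(.6335,-.163,.210,6.9)
o,R=st();f=r.grab_frame('wrist');save('wrist5',f['color']);P=wpts(f,o['tcp_pos'],R)
rect(P,'bundletopedge',165,215,250,395,.02,.4)
f=r.grab_frame('scene');save('scene5',f['color'][180:330,200:440].repeat(3,0).repeat(3,1))
```

```text
t 6.15 pos [ 0.6304 -0.1576  0.2313] yaw 7.23 w 0.0483 F [-0.1  0.7 -2.6]
dp scaled [0.019 0.049 0.178] mm [ 2.3  5.8 21.3] twist scaled [-0.0014 -0.002   0.0027] q [-0.21  0.69  0.52  1.77 -0.46  0.8   0.66]
bundletopedge 5157 0.0806 [array([ 0.6251, -0.1129]), array([0.0507, 0.0044]), np.float64(6.8915)]
```

View pics/scene5.png

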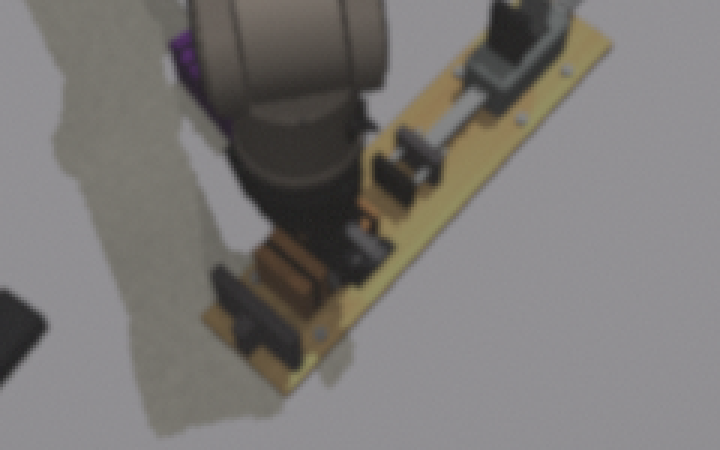

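Emit:
{"fn": "apply_moves", "kwargs": {"dp": [[0.02, 0.045, 0.08], [0, 0, 0.05], [0, 0, 0.03], [0, 0, 0]], "twist": [[0, 0, 0.003], [0, 0, 0], [0, 0, 0], [0, 0, 0]], "jaw": [200, 200, 200, 200]}}

```text
clock: 6.65
tcp_pos: [0.6373, -0.1645, 0.2191]
orientation: [3.136, 0.187, 0.027]
contact_force: [0.5, 0.1, -1.6]
grip_width: 0.0482
```

Run:
```python
from h import *
go(.6335,-.163,.210,6.9)
o,R=st();f=r.grab_frame('wrist');save('wrist6',f['color']);P=wpts(f,o['tcp_pos'],R)
rect(P,'bundletopedge',165,215,250,395,.02,.4)
rect(P,'pad',70,160,280,355,.055,.07)
```

```text
t 6.65 pos [ 0.6373 -0.1645  0.2191] yaw 6.83 w 0.0482 F [ 0.5  0.1 -1.6]
dp scaled [-0.031 -0.016  0.075] mm [-3.8 -2.   9. ] twist scaled [ 0.0006 -0.0082 -0.0006] q [-0.19  0.72  0.51  1.76 -0.48  0.77  0.67]
bundletopedge 5172 0.0682 [array([ 0.6343, -0.1204]), array([0.0507, 0.0041]), np.float64(6.8945)]
pad 513 0.0612 [array([ 0.6258, -0.0708]), array([0.0279, 0.0028]), np.float64(6.4156)]
```

View pics/wrist6.png

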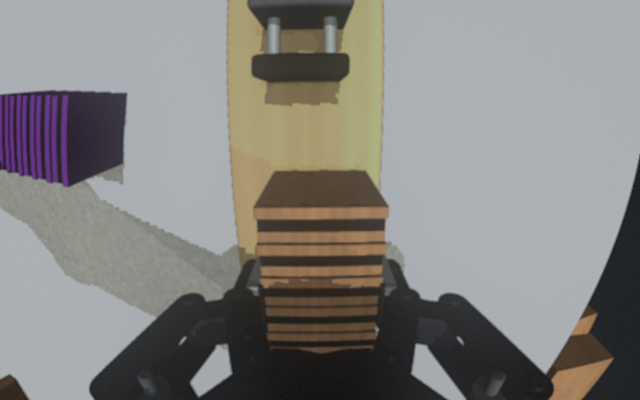

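Emit:
{"fn": "apply_moves", "kwargs": {"dp": [[-0.04, -0.012, 0.03], [0, 0, 0.02], [0, 0, 0]], "twist": [[0, -0.008, 0], [0, 0, 0], [0, 0, 0]], "jaw": [200, 200, 200]}}

```text
clock: 7.0
tcp_pos: [0.6322, -0.1636, 0.2134]
orientation: [3.135, 0.187, 0.0]
contact_force: [0.4, -0.6, -3.1]
grip_width: 0.0484
```

Run:
```python
from h import *
go(.632,-.163,.210,6.9)
o,R=st();f=r.grab_frame('wrist');save('wrist7',f['color']);P=wpts(f,o['tcp_pos'],R)
rect(P,'bundletopedge',165,215,250,395,.02,.4)
rect(P,'pad',50,80,240,360,.05,.07)
```

```text
t 7.0 pos [ 0.6322 -0.1636  0.2134] yaw 6.83 w 0.0484 F [ 0.4 -0.6 -3.1]
dp scaled [-0.001 -0.005  0.028] mm [-0.1 -0.6  3.4] twist scaled [ 0.0007  0.     -0.0006] q [-0.2   0.72  0.51  1.77 -0.48  0.78  0.67]
bundletopedge 5084 0.063 [array([ 0.6265, -0.1197]), array([0.051 , 0.0043]), np.float64(6.413)]
pad 2384 0.0616 [array([ 0.6177, -0.0679]), array([0.0362, 0.0104]), np.float64(6.5665)]
```

View pics/wrist7.png

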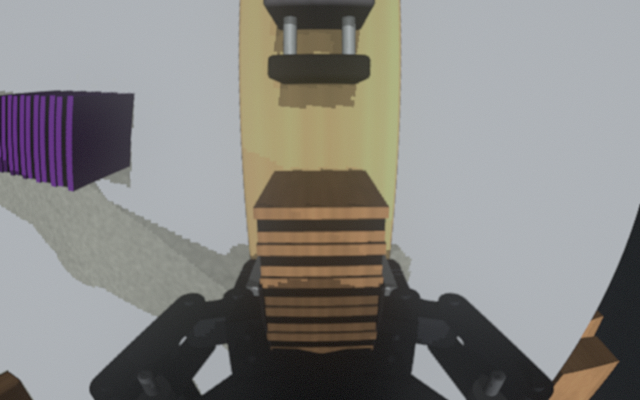

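Emit:
{"fn": "apply_moves", "kwargs": {"dp": [[0, 0, 0.02], [0, 0, 0.015], [0, 0, 0.0], [0, 0, 0]], "twist": [[0, 0, 0], [0, 0, 0], [0, 0, 0], [0, 0, 0]], "jaw": [200, 200, 200, 200]}}

```text
clock: 7.45
tcp_pos: [0.6323, -0.1636, 0.2089]
orientation: [3.135, 0.187, 0.0]
contact_force: [1.2, 0.3, -2.0]
grip_width: 0.0484
```

Run:
```python
from h import *
go(.632,-.163,.210,6.9)
```

```text
t 7.45 pos [ 0.6323 -0.1636  0.2089] yaw 6.84 w 0.0484 F [ 1.2  0.3 -2. ]
dp scaled [-0.002 -0.005 -0.009] mm [-0.3 -0.6 -1.1] twist scaled [ 0.0007 -0.0001 -0.0005] q [-0.19  0.73  0.51  1.77 -0.48  0.77  0.67]
```

Nearly on the base (its weight is still about 2 N). One more nudge, then I'll open and lift.

Emit:
{"fn": "apply_moves", "kwargs": {"dp": [[0, 0, 0.012], [0, 0, 0], [0, 0, 0], [0, 0, 0], [0, 0, 0], [0, 0, 0], [0, 0, 0], [0, 0, -0.1], [0, 0, -0.2], [0, 0, -0.3], [0, 0, -0.3], [0, 0, 0]], "twist": [[0, 0, 0], [0, 0, 0], [0, 0, 0], [0, 0, 0], [0, 0, 0], [0, 0, 0], [0, 0, 0], [0, 0, 0], [0, 0, 0], [0, 0, 0], [0, 0, 0], [0, 0, 0]], "jaw": [200, 200, 60, 20, 0, 0, 0, 0, 0, 0, 0, 0]}}

```text
clock: 8.65
tcp_pos: [0.6327, -0.1644, 0.3231]
orientation: [3.134, 0.186, 0.003]
contact_force: [0.5, -0.5, 1.0]
grip_width: 0.0855
```

Run:
```python
from h import *
go(.605,.08,.33,96.9)
o,R=st();f=r.grab_frame('wrist');save('wrist8',f['color']);P=wpts(f,o['tcp_pos'],R)
rect(P,'bundle',100,400,230,400,.06,.08)
f=r.grab_frame('scene');save('scene8',f['color'][180:330,200:440].repeat(3,0).repeat(3,1))
P=pts(f);P[f['z_map']<=0]=np.nan;
```

```text
t 8.65 pos [ 0.6327 -0.1644  0.3231] yaw 6.78 w 0.0855 F [ 0.5 -0.5  1. ]
dp scaled [ 0.011 -2.049 -0.062] mm [   1.4 -245.9   -7.4] twist scaled [ 2.00e-04 -1.40e-03  7.49e-01] q [-0.26  0.59  0.6   1.71 -0.39  0.96  0.61]
bundle 8636 0.071 [array([ 0.6324, -0.1761]), array([0.08  , 0.1171]), np.float64(6.9581)]
```

View pics/wrist8.png

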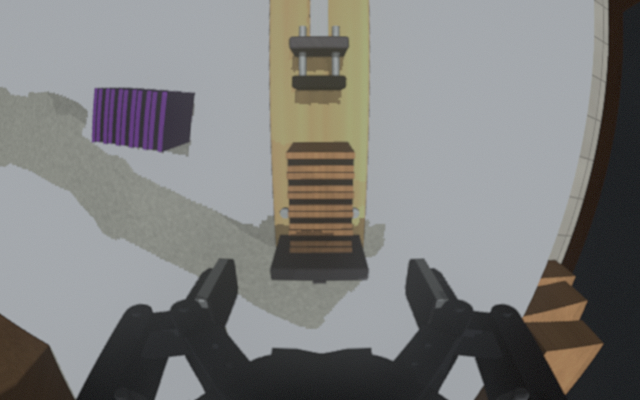

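View pics/scene8.png

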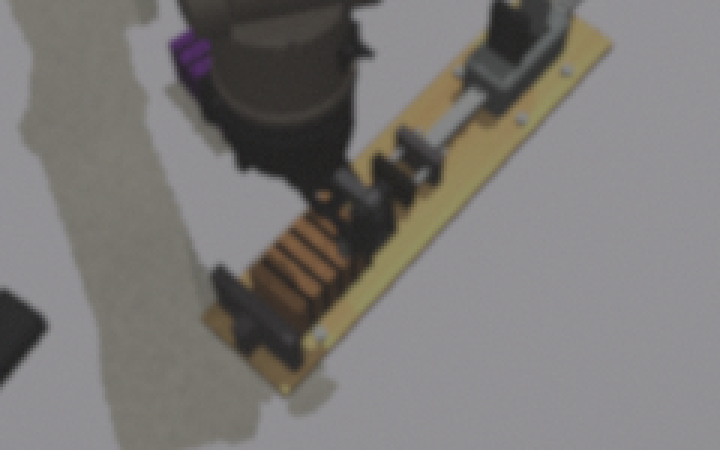

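Emit:
{"fn": "apply_moves", "kwargs": {"dp": [[0, -0.34, -0.03], [0, -0.34, -0.03], [0, -0.34, 0], [0, -0.34, 0], [0, -0.34, 0], [0, -0.34, 0], [0, 0, 0], [0, 0, 0], [0, 0, 0], [0, 0, 0], [0, 0, 0], [0, 0, 0], [0, 0, 0], [0, 0, 0], [0, 0, 0], [0, 0, 0], [0, 0, 0], [0, 0, 0], [0, 0, 0]], "twist": [[0, 0, 0], [0, 0, 0], [0, 0, 0], [0, 0, 0], [0, 0, 0], [0, 0, 0], [0, 0, 0.068], [0, 0, 0.068], [0, 0, 0.068], [0, 0, 0.068], [0, 0, 0.068], [0, 0, 0.068], [0, 0, 0.068], [0, 0, 0.068], [0, 0, 0.068], [0, 0, 0.068], [0, 0, 0.068], [0, 0, 0], [0, 0, 0]], "jaw": [0, 0, 0, 0, 0, 0, 0, 0, 0, 0, 0, 0, 0, 0, 0, 0, 0, 0, 0]}}

```text
clock: 10.65
tcp_pos: [0.5902, 0.0924, 0.3028]
orientation: [2.262, -2.123, -0.039]
contact_force: [-0.3, -0.3, -0.7]
grip_width: 0.0852
```

Run:
```python
from h import *
go(.602,.082,.33,96.9)
o,R=st();f=r.grab_frame('wrist');save('wrist9',f['color']);P=wpts(f,o['tcp_pos'],R);np.savez('pics/wrist9.npz',p=o['tcp_pos'],Rt=R,**f)
f=r.grab_frame('top');save('top9',f['color'][100:280,230:430].repeat(3,0).repeat(3,1))
P2=pts(f);P2[f['z_map']<=0]=np.nan
rect(P2,'bundle top',150,210,345,400,.067,.077)
rect(P2,'pad',165,200,338,354,.05,.066)
```

```text
t 10.65 pos [0.5902 0.0924 0.3028] yaw -86.34 w 0.0852 F [-0.3 -0.3 -0.7]
dp scaled [ 0.095 -0.082 -0.23 ] mm [ 11.3  -9.9 -27.5] twist scaled [ 0.022  -0.0035 -0.0271] q [-0.95  0.7   1.01  1.87 -0.68  1.02 -1.15]
bundle top 598 0.0721 [array([ 0.6374, -0.1671]), array([0.0618, 0.0928]), np.float64(7.9417)]
pad 62 0.0625 [array([ 0.6186, -0.0714]), array([0.0396, 0.01  ]), np.float64(7.5834)]
```

View pics/wrist9.png

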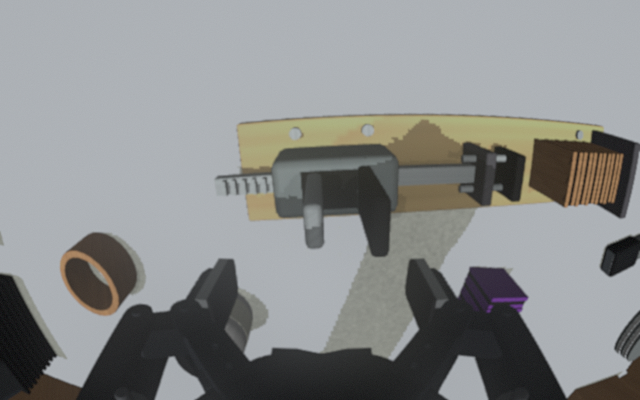

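View pics/top9.png

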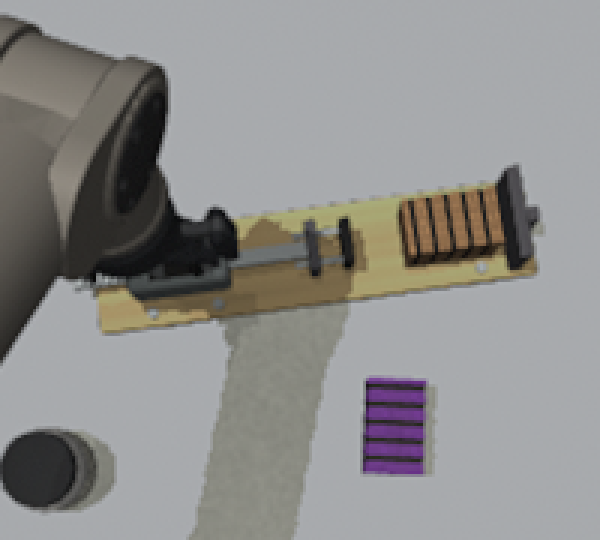

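Run:
```python
from h import *
d=dict(np.load('pics/wrist9.npz'));P=wpts(d,d['p'],d['Rt'])
rect(P,'trig top',180,260,295,330,.118,.13)
rect(P,'handle top',180,260,350,395,.124,.136)
rect(P,'pad',140,205,495,530,.055,.068)
rect(P,'plate',140,205,455,495,.055,.068)
rect(P,'housing',140,220,270,400,.06,.07)
```

```text
trig top 894 0.1253 [array([0.601, 0.097]), array([0.0257, 0.0103]), np.float64(6.5664)]
handle top 1250 0.1312 [array([0.6051, 0.0633]), array([0.0335, 0.0103]), np.float64(7.2228)]
pad 616 0.061 [array([ 0.6191, -0.056 ]), array([0.041 , 0.0318]), np.float64(6.6629)]
plate 695 0.0612 [array([ 0.617 , -0.0368]), array([0.0429, 0.0109]), np.float64(8.3939)]
housing 5240 0.0657 [array([0.603 , 0.0823]), array([0.043 , 0.0899]), np.float64(6.7024)]
```

Emit:
{"fn": "apply_moves", "kwargs": {"dp": [[0.0, 0.0, -0.15], [0.05, -0.05, 0], [0.06, -0.05, 0], [0, 0, 0], [0, 0, 0]], "twist": [[0, 0, 0], [0.011, -0.002, -0.014], [0.011, -0.002, -0.014], [0, 0, 0], [0, 0, 0]], "jaw": [0, 0, 0, 0, 0]}}

```text
clock: 11.25
tcp_pos: [0.6052, 0.0795, 0.3265]
orientation: [-2.355, 2.069, 0.001]
contact_force: [-0.4, -0.1, 0.3]
grip_width: 0.0852
```

Run:
```python
from h import *
go(.603,.080,.300,96.9)
```

```text
t 11.25 pos [0.6052 0.0795 0.3265] yaw -82.61 w 0.0852 F [-0.4 -0.1  0.3]
dp scaled [-0.005  0.019  0.221] mm [-0.6  2.3 26.5] twist scaled [-0.0021  0.0021  0.0041] q [-0.92  0.67  1.    1.84 -0.67  1.01 -1.08]
```

Well aligned. Descend to z ≈ 0.260 in small steps, with fingers open.

Emit:
{"fn": "apply_moves", "kwargs": {"dp": [[-0.005, 0.018, 0.15], [0, 0, 0.15], [0, 0, 0.1], [0, 0, 0.07], [0, 0, 0]], "twist": [[-0.002, 0.002, 0.004], [0, 0, 0], [0, 0, 0], [0, 0, 0], [0, 0, 0]], "jaw": [0, 0, 0, 0, 0]}}

```text
clock: 11.75
tcp_pos: [0.6019, 0.0813, 0.2649]
orientation: [2.35, -2.081, -0.004]
contact_force: [-0.4, 0.2, 0.9]
grip_width: 0.0855
```

Run:
```python
from h import *
go(.603,.080,.260,96.9)
o,R=st();f=r.grab_frame('wrist');save('wrist10',f['color']);P=wpts(f,o['tcp_pos'],R);np.savez('pics/wrist10.npz',p=o['tcp_pos'],Rt=R,**f)
f=r.grab_frame('scene');save('scene10',f['color'][140:330,220:440].repeat(3,0).repeat(3,1))
```

```text
t 11.75 pos [0.6019 0.0813 0.2649] yaw -83.06 w 0.0855 F [-0.4  0.2  0.9]
dp scaled [ 0.012 -0.008  0.041] mm [ 1.5 -1.   4.9] twist scaled [0.0017 0.0002 0.0004] q [-0.88  0.74  0.93  1.88 -0.74  0.92 -1.03]
```

View pics/wrist10.png

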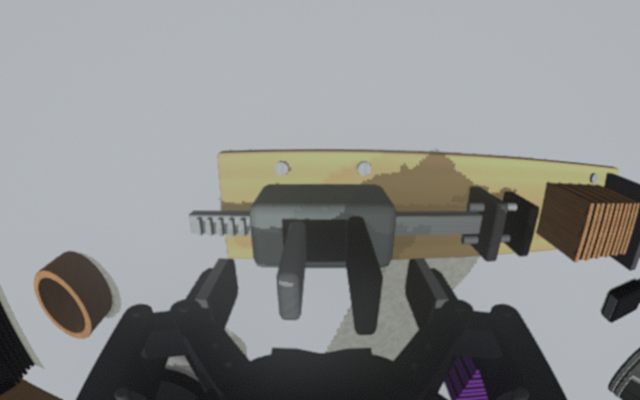

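View pics/scene10.png

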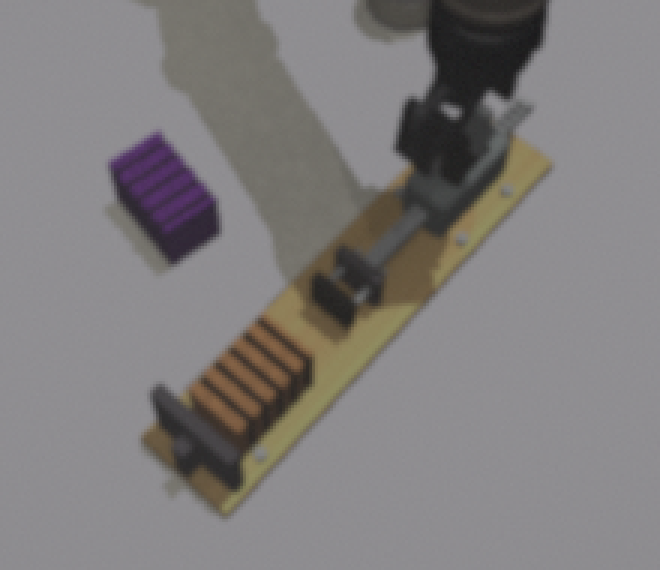

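Emit:
{"fn": "apply_moves", "kwargs": {"dp": [[0.01, -0.006, 0.04], [0, 0, 0], [0, 0, 0], [0, 0, 0], [0, 0, 0]], "twist": [[0.001, 0, 0], [0, 0, 0], [0, 0, 0], [0, 0, 0], [0, 0, 0]], "jaw": [100, 100, 100, 100, 100], "grip_force": 40}}

```text
clock: 12.35
tcp_pos: [0.6043, 0.0796, 0.2629]
orientation: [-2.349, 2.081, -0.003]
contact_force: [-0.2, -0.0, -0.2]
grip_width: 0.052
```

Run:
```python
from h import *
go(.603,.080,.260,96.9)
o,R=st();f=r.grab_frame('wrist');save('wrist11',f['color'])
```

```text
t 12.35 pos [0.6043 0.0796 0.2629] yaw -83.08 w 0.052 F [-0.2 -0.  -0.2]
dp scaled [-0.005  0.01   0.025] mm [-0.6  1.2  2.9] twist scaled [-0.0019  0.0003  0.0001] q [-0.87  0.74  0.93  1.88 -0.75  0.91 -1.03]
```

View pics/wrist11.png

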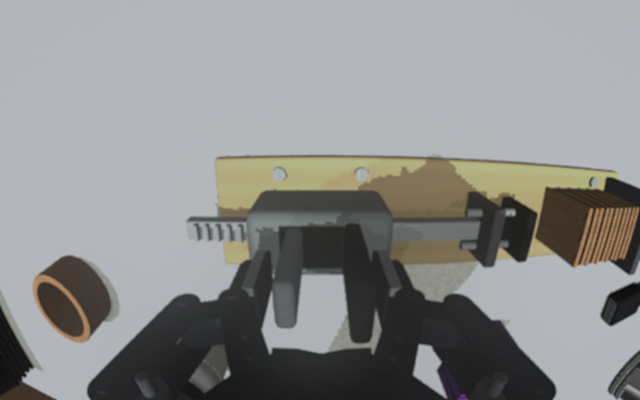

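Emit:
{"fn": "apply_moves", "kwargs": {"dp": [[0, 0, 0], [0.02, 0, 0], [0.02, 0, 0], [0.02, 0, 0], [0.02, 0, 0], [0, 0, 0], [0, 0, 0]], "twist": [[0, 0, 0], [0, 0, 0], [0, 0, 0], [0, 0, 0], [0, 0, 0], [0, 0, 0], [0, 0, 0]], "jaw": [115, 130, 145, 160, 175, 195, 195], "grip_force": 40}}

```text
clock: 13.1
tcp_pos: [0.6056, 0.0683, 0.2653]
orientation: [-2.344, 2.082, -0.001]
contact_force: [-0.2, 2.1, 1.3]
grip_width: 0.0228
```

Run:
```python
from h import *
go(.6045,.070,.262,96.9)
o,R=st();f=r.grab_frame('wrist');save('wrist12',f['color']);np.savez('pics/wrist12.npz',p=o['tcp_pos'],Rt=R,**f)
```

```text
t 13.1 pos [0.6056 0.0683 0.2653] yaw -83.23 w 0.0228 F [-0.2  2.1  1.3]
dp scaled [-0.015  0.007  0.027] mm [-1.8  0.9  3.3] twist scaled [-0.0025  0.0018 -0.0011] q [-0.85  0.74  0.93  1.88 -0.75  0.92 -1.01]
```

View pics/wrist12.png

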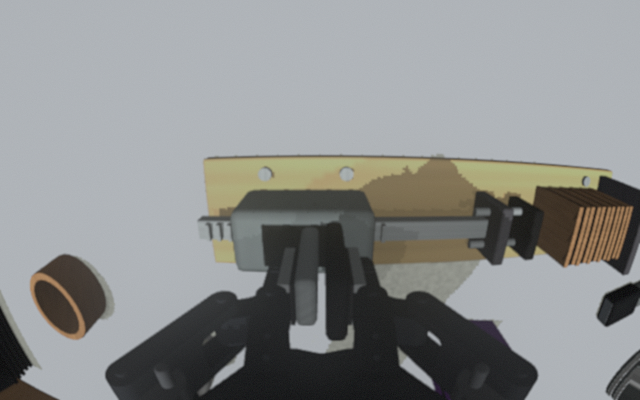

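Emit:
{"fn": "apply_moves", "kwargs": {"dp": [[-0.02, 0, 0], [-0.02, 0, 0], [-0.02, 0, 0.01], [-0.02, 0, 0], [0, 0, 0], [0, 0, 0], [0, 0, 0]], "twist": [[0, 0, 0], [0, 0, 0], [0, 0, 0], [0, 0, 0], [0, 0, 0], [0, 0, 0], [0, 0, 0]], "jaw": [170, 150, 130, 110, 95, 95, 95]}}

```text
clock: 13.85
tcp_pos: [0.6042, 0.0813, 0.2628]
orientation: [-2.348, 2.078, 0.001]
contact_force: [-0.2, 0.5, -0.5]
grip_width: 0.0536
```

```bash
cat >> h.py <<'E'
YC=np.array([-.1207,.9927]);O=np.array([.6201,-.0676])+.0323*YC*1.0
def jaw(nm=None):
    "returns clamp-y intervals of things (|x|<16mm, z .056-.0655 for jaw; bundle .068-.078) from wrist camera"
    o,R=st();f=r.grab_frame('wrist')
    if nm: save(nm,f['color'])
    P=wpts(f,o['tcp_pos'],R).reshape(-1,3);d=P[:,:2]-O;y=d@YC;x=d@np.array([YC[1],-YC[0]])
    m=(abs(x)<17)&(abs(x)<.017)&(y<.06)&(y>-.2)&(P[:,2]>.057)&(P[:,2]<.0655)
    h,e=np.histogram(y[m],np.arange(-.2,.06,.002));print('jawhist',[(round(float(a)*1000),int(b)) for a,b in zip(e,h) if b>8])
    m=(abs(x)<.02)&(y<-.03)&(P[:,2]>.0675)&(P[:,2]<.077)
    h,e=np.histogram(y[m],np.arange(-.2,-.03,.002));k=[round(float(a)*1000) for a,b in zip(e,h) if b>15];print('bundle/stop',k)
    m=(abs(x)<.02)&(y>.07)&(P[:,2]>.115)&(P[:,2]<.135)
    if m.sum(): h,e=np.histogram(y[m],np.arange(.07,.18,.002));print('trig',[round(float(a)*1000) for a,b in zip(e,h) if b>10])
E
python3 - <<'E'
from h import *
go(.6035,.080,.262,96.9);jaw('wrist13')
E
```

```text
t 13.85 pos [0.6042 0.0813 0.2628] yaw -83.02 w 0.0536 F [-0.2  0.5 -0.5]
dp scaled [0.01  0.007 0.006] mm [1.2 0.9 0.7] twist scaled [-0.0019  0.0023  0.0007] q [-0.87  0.74  0.92  1.88 -0.75  0.91 -1.03]
jawhist [(-86, 65), (-84, 213), (-56, 29), (-54, 69), (-52, 59), (-50, 81), (-48, 157), (-46, 92), (-26, 45), (-24, 83), (-22, 96), (-20, 99), (-18, 172), (-16, 91)]
bundle/stop [-176, -174, -164, -162, -160, -158, -156, -154, -152, -150, -148, -146, -144, -142, -140, -138, -136, -134, -132, -130, -128, -126, -124, -122, -118, -116, -114, -112, -110, -108, -106, -104, -102, -100, -98, -96, -94, -92, -90, -88, -86, -84]
trig [78, 80, 82, 84, 86, 88, 90, 92, 94, 96, 98, 100, 102, 104, 128, 130, 132, 134, 136, 138, 144, 146, 148, 150, 152, 154, 156, 158]
```

View pics/wrist13.png

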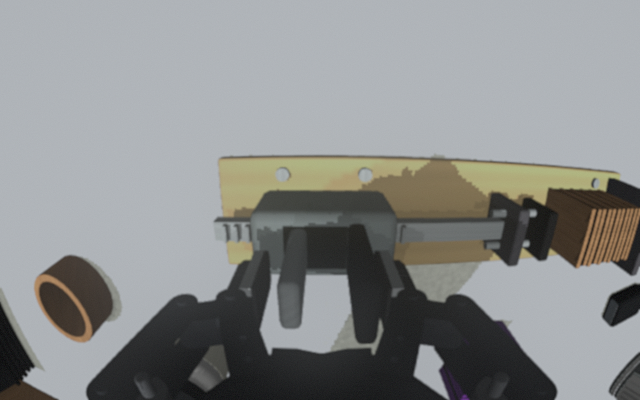

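Emit:
{"fn": "apply_moves", "kwargs": {"dp": [[0, 0, 0], [0.02, 0, 0], [0.02, 0, 0], [0.02, 0, 0], [0.025, 0, 0], [0, 0, 0], [0, 0, 0], [-0.02, 0, 0], [-0.02, 0, 0], [-0.02, 0, 0.01], [-0.02, 0, 0], [0, 0, 0], [0, 0, 0], [0, 0, 0]], "twist": [[0, 0, 0], [0, 0, 0], [0, 0, 0], [0, 0, 0], [0, 0, 0], [0, 0, 0], [0, 0, 0], [0, 0, 0], [0, 0, 0], [0, 0, 0], [0, 0, 0], [0, 0, 0], [0, 0, 0], [0, 0, 0]], "jaw": [115, 130, 145, 160, 175, 195, 195, 170, 150, 130, 110, 95, 95, 95]}}

```text
clock: 15.3
tcp_pos: [0.6043, 0.081, 0.2628]
orientation: [-2.345, 2.078, 0.005]
contact_force: [-0.2, -0.2, 0.2]
grip_width: 0.0536
```

Run:
```python
from h import *
go(.6035,.080,.262,96.9);jaw('wrist14')
```

```text
t 15.3 pos [0.6043 0.081  0.2628] yaw -83.08 w 0.0536 F [-0.2 -0.2  0.2]
dp scaled [0.007 0.008 0.007] mm [0.9 0.9 0.8] twist scaled [-0.0019  0.0039  0.0002] q [-0.87  0.74  0.92  1.88 -0.75  0.92 -1.03]
jawhist [(-86, 86), (-84, 196), (-72, 29), (-70, 50), (-68, 74), (-66, 69), (-64, 139), (-62, 92), (-42, 36), (-40, 71), (-38, 78), (-36, 97), (-34, 165), (-32, 86)]
bundle/stop [-176, -174, -164, -162, -160, -158, -156, -154, -152, -150, -148, -146, -144, -142, -140, -138, -134, -132, -130, -128, -126, -124, -122, -120, -118, -116, -114, -112, -110, -108, -106, -104, -102, -100, -98, -96, -94, -92, -90, -88, -86, -84]
trig [78, 80, 82, 84, 86, 88, 90, 92, 94, 96, 98, 100, 102, 104, 128, 130, 132, 134, 136, 138, 144, 146, 148, 150, 152, 154, 156, 158]
```

View pics/wrist14.png

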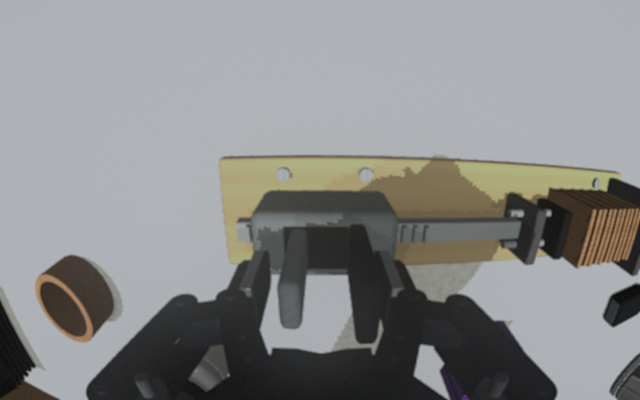

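Emit:
{"fn": "apply_moves", "kwargs": {"dp": [[0, 0, 0], [0.02, 0, 0], [0.02, 0, 0], [0.02, 0, 0], [0.025, 0, 0], [0, 0, 0], [0, 0, 0], [-0.02, 0, 0], [-0.02, 0, 0], [-0.02, 0, 0.01], [-0.02, 0, 0], [0, 0, 0], [0, 0, 0], [0, 0, 0]], "twist": [[0, 0, 0], [0, 0, 0], [0, 0, 0], [0, 0, 0], [0, 0, 0], [0, 0, 0], [0, 0, 0], [0, 0, 0], [0, 0, 0], [0, 0, 0], [0, 0, 0], [0, 0, 0], [0, 0, 0], [0, 0, 0]], "jaw": [115, 130, 145, 160, 175, 195, 195, 170, 150, 130, 110, 95, 95, 95]}}

```text
clock: 16.75
tcp_pos: [0.6045, 0.0804, 0.263]
orientation: [-2.342, 2.078, 0.008]
contact_force: [-0.3, -0.1, 1.1]
grip_width: 0.0537
```

Run:
```python
from h import *
go(.6035,.080,.262,96.9);jaw('wrist15')
```

```text
t 16.75 pos [0.6045 0.0804 0.263 ] yaw -83.14 w 0.0537 F [-0.3 -0.1  1.1]
dp scaled [0.002 0.008 0.008] mm [0.3 1.  1. ] twist scaled [-0.0021  0.0052 -0.0004] q [-0.86  0.74  0.92  1.88 -0.76  0.92 -1.02]
jawhist [(-92, 36), (-90, 162), (-88, 28), (-86, 49), (-84, 63), (-82, 66), (-80, 134), (-78, 77), (-58, 29), (-56, 69), (-54, 69), (-52, 73), (-50, 157), (-48, 87)]
bundle/stop [-176, -174, -170, -168, -166, -164, -162, -160, -158, -154, -152, -150, -148, -146, -144, -142, -140, -138, -136, -134, -132, -130, -128, -126, -124, -122, -120, -118, -116, -114, -112, -110, -108, -106, -104, -102, -100, -98, -96, -94, -92, -90]
trig [78, 80, 82, 84, 86, 88, 90, 92, 94, 96, 98, 100, 102, 104, 128, 130, 132, 134, 136, 138, 144, 146, 148, 150, 152, 154, 156, 158]
```

View pics/wrist15.png

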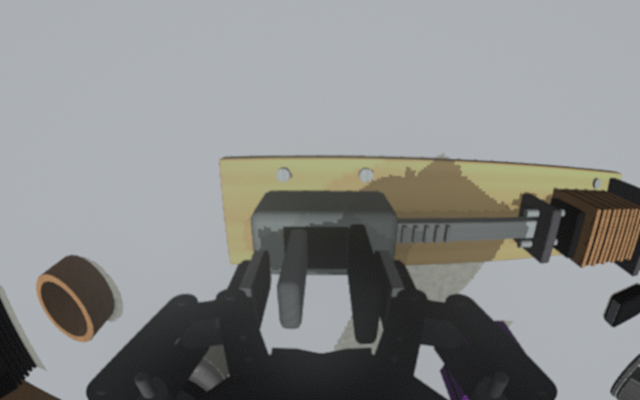

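Emit:
{"fn": "apply_moves", "kwargs": {"dp": [[0, 0, 0], [0.02, 0, 0], [0.02, 0, 0], [0.02, 0, 0], [0.01, 0, 0], [0, 0, 0], [0, 0, 0]], "twist": [[0, 0, 0], [0, 0, 0], [0, 0, 0], [0, 0, 0], [0, 0, 0], [0, 0, 0], [0, 0, 0]], "jaw": [115, 130, 145, 160, 172, 172, 172]}}

```text
clock: 17.5
tcp_pos: [0.6057, 0.0694, 0.2652]
orientation: [-2.339, 2.08, 0.008]
contact_force: [-0.3, 0.6, 2.3]
grip_width: 0.0282
```

Run:
```python
from h import *
go(.6035,.070,.262,96.9);jaw('wrist16')
```

```text
t 17.5 pos [0.6057 0.0694 0.2652] yaw -83.3 w 0.0282 F [-0.3  0.6  2.3]
dp scaled [-0.006  0.017  0.026] mm [-0.8  2.1  3.2] twist scaled [-0.0026  0.0055 -0.0016] q [-0.85  0.73  0.92  1.88 -0.75  0.92 -1.01]
jawhist [(-96, 126), (-94, 72), (-92, 67), (-90, 61), (-88, 62), (-86, 165), (-84, 41), (-70, 13), (-68, 52), (-66, 61), (-64, 75), (-62, 107), (-60, 170)]
bundle/stop [-176, -174, -172, -170, -168, -166, -164, -160, -158, -156, -154, -152, -150, -148, -146, -144, -142, -140, -138, -136, -134, -132, -130, -128, -126, -124, -122, -120, -118, -116, -114, -112, -110, -108, -106, -104, -102, -100, -98, -96, -94]
trig [76, 80, 82, 84, 86, 88, 90, 92, 94, 96, 98, 100, 102, 104, 112, 114, 116, 118, 120, 122, 124, 126, 128, 130, 132, 134, 138]
```

View pics/wrist16.png

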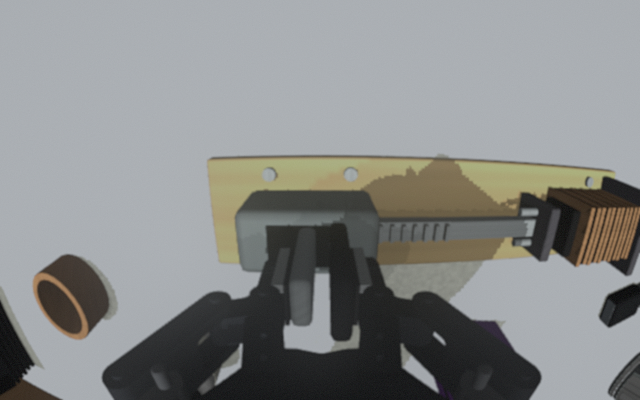

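Emit:
{"fn": "apply_moves", "kwargs": {"dp": [[0.01, 0, 0], [0.008, 0, 0], [0, 0, 0], [0, 0, 0]], "twist": [[0, 0, 0], [0, 0, 0], [0, 0, 0], [0, 0, 0]], "jaw": [179, 186, 186, 186]}}

```text
clock: 17.95
tcp_pos: [0.6059, 0.0672, 0.2655]
orientation: [-2.339, 2.08, 0.008]
contact_force: [-1.3, -0.7, 3.9]
grip_width: 0.0238
```

Run:
```python
from h import *
go(.6035,.070,.262,96.9);jaw('wrist17')
f=r.grab_frame('scene');save('scene17',f['color'][140:330,220:440].repeat(3,0).repeat(3,1))
f=r.grab_frame('top');save('top17',f['color'][100:280,230:430].repeat(3,0).repeat(3,1))
P2=pts(f);P2[f['z_map']<=0]=np.nan
rect(P2,'plate',160,205,335,362,.055,.066)
```

```text
t 17.95 pos [0.6059 0.0672 0.2655] yaw -83.28 w 0.0238 F [-1.3 -0.7  3.9]
dp scaled [-0.025  0.018  0.029] mm [-3.   2.1  3.5] twist scaled [-0.0026  0.0057 -0.0016] q [-0.84  0.73  0.92  1.88 -0.75  0.92 -1.01]
jawhist [(-96, 138), (-94, 69), (-92, 61), (-90, 59), (-88, 78), (-86, 161), (-84, 23), (-74, 17), (-72, 58), (-70, 68), (-68, 71), (-66, 116), (-64, 146)]
bundle/stop [-178, -176, -174, -172, -170, -168, -166, -164, -160, -158, -156, -154, -152, -150, -148, -146, -144, -142, -140, -138, -136, -134, -132, -130, -128, -126, -124, -122, -120, -118, -116, -114, -112, -110, -108, -106, -104, -102, -100, -98, -96, -94]
trig [76, 80, 82, 84, 86, 88, 90, 92, 94, 96, 98, 100, 102, 104, 108, 110, 112, 114, 116, 118, 120, 122, 124, 126, 128, 130]
plate 62 0.0626 [array([ 0.623 , -0.1071]), array([0.0444, 0.0098]), np.float64(5.8012)]
```

View pics/wrist17.png

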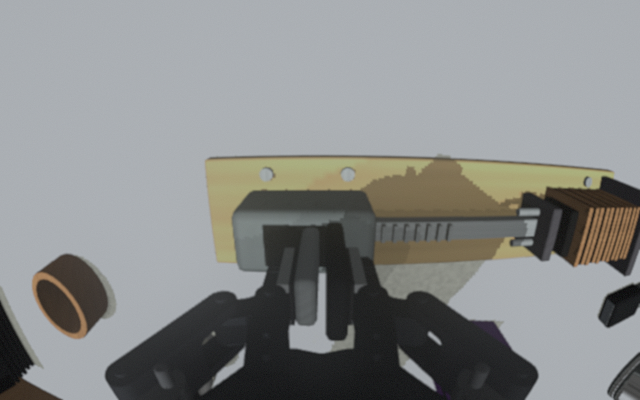

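View pics/top17.png

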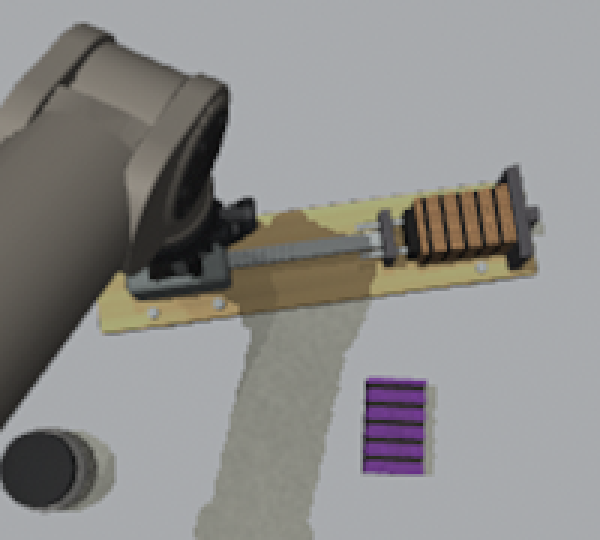

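View pics/scene17.png

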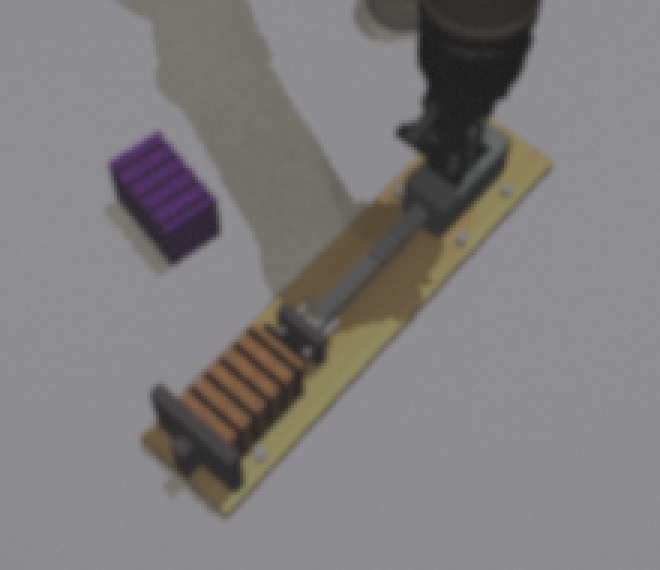

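Emit:
{"fn": "apply_moves", "kwargs": {"dp": [[0, 0, 0], [0, 0, 0], [0, 0, 0], [0, 0, 0], [0, 0, 0]], "twist": [[0, 0, 0], [0, 0, 0], [0, 0, 0], [0, 0, 0], [0, 0, 0]], "jaw": [186, 186, 186, 186, 186]}}

```text
clock: 18.6
tcp_pos: [0.606, 0.0673, 0.2655]
orientation: [-2.339, 2.08, 0.008]
contact_force: [-1.7, -0.5, 4.7]
grip_width: 0.0234
```

Run:
```python
from h import *
go(.6035,.070,.262,96.9);jaw('wrist18')
f=r.grab_frame('top');P2=pts(f);P2[f['z_map']<=0]=np.nan
rect(P2,'plate',160,205,335,362,.055,.066)
rect(P2,'bundle',160,200,366,396,.068,.0755)
rect(P2,'stop',145,200,385,420,.0775,.09)
P=P2.reshape(-1,3)
for nm,(r0,r1,c0,c1,z0,z1) in dict(tape=(215,265,165,215,.03,.06),tub=(240,275,225,265,.075,.1),scan=(195,235,440,510,.012,.05)).items(): rect(P2,nm,r0,r1,c0,c1,z0,z1)
```

```text
t 18.6 pos [0.606  0.0673 0.2655] yaw -83.28 w 0.0234 F [-1.7 -0.5  4.7]
dp scaled [-0.025  0.018  0.029] mm [-3.   2.1  3.5] twist scaled [-0.0026  0.0056 -0.0015] q [-0.84  0.73  0.92  1.88 -0.75  0.92 -1.01]
jawhist [(-96, 141), (-94, 75), (-92, 58), (-90, 59), (-88, 76), (-86, 166), (-84, 27), (-74, 18), (-72, 52), (-70, 76), (-68, 69), (-66, 116), (-64, 144)]
bundle/stop [-178, -176, -174, -172, -170, -168, -166, -164, -160, -158, -156, -154, -152, -150, -148, -146, -144, -142, -140, -138, -136, -134, -132, -130, -128, -126, -124, -122, -120, -118, -116, -114, -112, -110, -108, -106, -104, -102, -100, -98, -96, -94]
trig [76, 80, 82, 84, 86, 88, 90, 92, 94, 96, 98, 100, 102, 104, 108, 110, 112, 114, 116, 118, 120, 122, 124, 126, 128, 130]
plate 58 0.0626 [array([ 0.6231, -0.1072]), array([0.0434, 0.0097]), np.float64(6.0624)]
bundle 477 0.0721 [array([ 0.6314, -0.1676]), array([0.0495, 0.0695]), np.float64(6.2559)]
stop 144 0.081 [array([ 0.6353, -0.2096]), array([0.0783, 0.0307]), np.float64(6.6961)]
tape 0 nan [array([0., 0.]), array([0., 0.]), np.float64(0.0)]
tub 516 0.0858 [array([0.4252, 0.1903]), array([0.061 , 0.0618]), np.float64(40.5473)]
scan 927 0.0286 [array([ 0.5227, -0.4128]), array([0.0449, 0.162 ]), np.float64(13.817)]
  return _methods._mean(a, axis=axis, dtype=dtype,
  ret = ret.dtype.type(ret / rcount)
```

Steady: the pad is about 10 mm in, the bundle is against the stop and square, and the trigger is held. Handing in.

Run:
```python
from h import *
print(r.hand_in()); o=r.get_obs();print(o['clock'],o['grip_width'],o['contact_force'])
```

```text
the job is handed in; nothing more can be done
None
the job is handed in; nothing more can be done
```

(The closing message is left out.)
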